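Clamp the cigar mould crosswise in two passes

ROBOT

A 6-joint arm with a two-finger parallel gripper is mounted at the origin on a cart in front of the work surface, level with it; the furniture and walls round the work are solid. World frame = base frame: x ahead of the robot, y to its left, z up, the work surface at z = 0. Lengths are in m, angles in rad, forces in N, time in s.
With the tool pointing down it reaches from about 0.275 to 0.75 m from the base axis. Payload 10.2 kg.
Tool frame: the origin (TCP) lies at the centre of the arm's flange, where the gripper is bolted on; the fingertips stand 166 mm ahead of it and the grasp point (between the pads) lies 147 mm ahead of it (manip.tips_ahead is the distance from the TCP to the fingertips, in m); z points along the fingers, y is the direction in which the jaws open and shut (so a half turn about z gives the same grasp; the last joint's range is limited). The gripper opens to 88 mm and grips with 3 to 60 N. Pads are 18 mm wide; open, the fingers measure 123 mm over their backs; the gripper's body (75 mm by 187 mm) begins 45 mm behind the grasp point.
Start: joints at [-1.494, 0.313, 1.498, -0, 1.331, -0.223], TCP at [0.155, -0.502, 0.405] pointing down, gripper open.
Joint ranges: [-2.94, 2.94], [-0.97, 2.17], [0.19, 2.56], [-1.23, 4.37], [0.02, 3.11], [-2.88, 2.88]. Speed limits (rad/s): [2.39, 2.39, 3.01, 3.14, 3.14, 3.14].

INTERFACE

Orientations are given as a unit quaternion [x, y, z, w].
In Python, from workcell import manip gives the robot as it stands.
- The arm moves only by the shell command python3 -m creep 'ROWS' [FORCE]. ROWS is JSON, a list of rows, each an object with "delta_pos": the shift along the world's x, y, z in m, a list of three; "roll": the turn about the world's z in degrees; "claw": the finger opening in m, from 0 to 0.0881. A call has exactly 8 rows; each row shifts and turns the commanded pose from where the row before left it; what a row does not reach is not made up. A row lasts 1/8 s, in which the tool goes at most 62.5 mm and 10.7 degrees, less where a joint would pass 70% of its speed; a pose out of reach is approached as far as the arm can. A call with a gripper value outside its range is refused whole. The fingers move at their own pace and stop on an object; FORCE is the grip in N (left out, the last holds). Time passes only in rows, so rows that do not move let the fingers close, or fill a call up. It gives the time, the measured TCP pose, the force and the opening at its end, in the units of the state.
- manip.get_state(): the state, without advancing time (a new reading comes with each control period).
- manip.camera(name): name is "scene" or "top"; returns (picture, depth): 384x512x3 uint8, red, green, blue; 384x512 float32, m along the optical axis (not along the pixel's ray), 0 where there is no reading.
- manip.calibration(name): a dict with "fx", "fy", "cx", "cy" (pixels), "cam_to_world" (4x4, takes a point from camera to world coordinates). Camera axes: x right, y down, z forward; pixel columns grow to the right and rows downward; lengths in m; the calibration is good to about 2 mm. A picture is of the moment at which its call begins. calibration takes no time and is no camera call.
- manip.job_done(): hands the job in, once; it reports no verdict.
The state is a dict: "t": time; "qpos": joint angles; "qd": joint speeds; "tau": joint torques, N m; "ee_pos": TCP position; "orientation": TCP orientation; "contact_force": force on the tool from outside, world axes, zero at the start; "torque": the same for the moment, N m; "opening": finger opening in m.
Only numpy, scipy, OpenCV 4.12 (cv2) and the standard library are available. Lean on these libraries where they do the work, as an engineer would, in place of code of your own. Each camera call takes 0.05 s, during which the arm holds its last target. There are 200 camera calls.

TASK

Push the pale wooden mould fully home into the press, then tighten the four clamping levers clockwise in two crisscross passes: first turn every lever about half-way, until it points diagonally out from its corner, and only when all four stand so turn each on to its stop. In each pass go from a lever to the one diagonally opposite before doing the other two, and leave the things around the press where they are.

Things in the scene. Friction and masses are not known exactly. Their poses are not given: they have to be found in the camera images.
- press: Cigar-mould press fixed on a 3 mm rubber mat: wooden base 150 (x) x 200 (y) x 12 mm, grey metal plate 144 x 176 mm with its top at 51 mm (ribs to 58), four 12 mm studs at x = +-55, y = +-65 mm, tops at 80 mm (heights above the underside). Origin: centre of the underside, 3 mm above the table; x to the press's back (the table's far long side), y to its left (the mould's side), z up.
- mould (a joint): How far the mould stands out of the press, m: 0 = fully home against the end stop, growing as it comes out to the press's left (+y of the press); at most 0.085. Slides along the press's y only, with about 2 N friction, and stays where it is left.
- mould_end (a point): Centre of the flat left end face (four dark round marks) of the mould, a pale wooden block 84 (press x) x 190 (press y) x 28 mm under the plate. The face looks along the press's +y, reaches from 12 to 40 mm above the press's underside, and still sticks out 12 mm beyond the plate when the mould is home.
- lever_front_left (a joint): Turn of the front left clamping lever, rad, growing clockwise seen from above as it tightens: 0 = slack, arm along the press's -x; about 0.8 = half tight, arm pointing diagonally outward from its corner; 1.57 = fully tight, at its stop, arm along the press's +y. Friction about 0.12 N m; it stays where it is left.
- front_left_hub (a point): Point on the vertical turning axis of the front left lever at its corner stud, 65 mm above the underside of the press.
- front_left_knob (a point): Centre of the 19 mm black ball at the end of the front left lever's arm, 60 mm from the axis and 67 mm above the underside of the press. The arm, a dark round bar of 11 mm diameter, can be pushed sideways anywhere; it sweeps outside the plate but for the 15 to 25 mm next to the stud.
- lever_back_left (a joint): Turn of the back left clamping lever, rad, growing clockwise seen from above as it tightens: 0 = slack, arm along the press's +y; about 0.8 = half tight, arm pointing diagonally outward from its corner; 1.57 = fully tight, at its stop, arm along the press's +x. Friction about 0.12 N m; it stays where it is left.
- back_left_hub (a point): Point on the vertical turning axis of the back left lever at its corner stud, 65 mm above the underside of the press.
- back_left_knob (a point): Centre of the 19 mm black ball at the end of the back left lever's arm, 60 mm from the axis and 67 mm above the underside of the press. The arm, a dark round bar of 11 mm diameter, can be pushed sideways anywhere; it sweeps outside the plate but for the 15 to 25 mm next to the stud.
- lever_back_right (a joint): Turn of the back right clamping lever, rad, growing clockwise seen from above as it tightens: 0 = slack, arm along the press's +x; about 0.8 = half tight, arm pointing diagonally outward from its corner; 1.57 = fully tight, at its stop, arm along the press's -y. Friction about 0.12 N m; it stays where it is left.
- back_right_hub (a point): Point on the vertical turning axis of the back right lever at its corner stud, 65 mm above the underside of the press.
- back_right_knob (a point): Centre of the 19 mm black ball at the end of the back right lever's arm, 60 mm from the axis and 67 mm above the underside of the press. The arm, a dark round bar of 11 mm diameter, can be pushed sideways anywhere; it sweeps outside the plate but for the 15 to 25 mm next to the stud.
- lever_front_right (a joint): Turn of the front right clamping lever, rad, growing clockwise seen from above as it tightens: 0 = slack, arm along the press's -y; about 0.8 = half tight, arm pointing diagonally outward from its corner; 1.57 = fully tight, at its stop, arm along the press's -x. Friction about 0.12 N m; it stays where it is left.
- front_right_hub (a point): Point on the vertical turning axis of the front right lever at its corner stud, 65 mm above the underside of the press.
- front_right_knob (a point): Centre of the 19 mm black ball at the end of the front right lever's arm, 60 mm from the axis and 67 mm above the underside of the press. The arm, a dark round bar of 11 mm diameter, can be pushed sideways anywhere; it sweeps outside the plate but for the 15 to 25 mm next to the stud.
- dark_cigar: Loose dark cigar, 152 mm long, 23 mm thick, lying behind the press; bystander. Origin: centre of its underside.
- gum_jar: Loose glass jar with white paste, 51 mm wide, 65 mm high; bystander. Origin: centre of its underside.

How it is judged:
On the way, in this order (a step that is already met when the one before it is completed fails the run):
1. the mould is fully home, within 4 mm (value of joint mould below 0.004 m), for 0.2 s.
2. all four levers stand about half-way (0.5 to 1.15 rad) with the mould home (value of joint mould below 0.006 m and value of joint lever_front_left between 0.5 and 1.15 rad and value of joint lever_back_left between 0.5 and 1.15 rad and value of joint lever_back_right between 0.5 and 1.15 rad and value of joint lever_front_right between 0.5 and 1.15 rad), for 0.1 s.
At the end, for the whole second after the job is handed in: The mould is home (within 6 mm of its stop) and all four levers are at rest within 0.1 rad of their tight stops (value of joint mould below 0.006 m and value of joint each of lever_front_left, lever_back_left, lever_back_right, lever_front_right above 1.47 rad and velocity of joint each of lever_front_left, lever_back_left, lever_back_right, lever_front_right below 0.05 rad/s); the robot touches nothing.
It fails at once if a lever is tightened before the mould is home (value of joint mould above 0.008 m and value of joint any of lever_front_left, lever_back_left, lever_back_right, lever_front_right above 0.5 rad).
It fails at once if a lever is turned well past half-way while another has not yet been turned half-way (value of joint any of lever_front_left, lever_back_left, lever_back_right, lever_front_right above 1.2 rad and value of joint any of lever_front_left, lever_back_left, lever_back_right, lever_front_right below 0.5 rad).
It fails at once if first pass: two neighbouring levers are turned half-way before either of the other two (not crisscross) ((value of joint each of lever_front_left, lever_back_left above 0.5 rad and value of joint each of lever_back_right, lever_front_right below 0.5 rad) or (value of joint each of lever_back_left, lever_back_right above 0.5 rad and value of joint each of lever_front_right, lever_front_left below 0.5 rad) or (value of joint each of lever_back_right, lever_front_right above 0.5 rad and value of joint each of lever_front_left, lever_back_left below 0.5 rad) or (value of joint each of lever_front_right, lever_front_left above 0.5 rad and value of joint each of lever_back_left, lever_back_right below 0.5 rad)).
It fails at once if second pass: two neighbouring levers are turned tight before either of the other two (not crisscross) ((value of joint each of lever_front_left, lever_back_left above 1.3 rad and value of joint each of lever_back_right, lever_front_right below 1.3 rad) or (value of joint each of lever_back_left, lever_back_right above 1.3 rad and value of joint each of lever_front_right, lever_front_left below 1.3 rad) or (value of joint each of lever_back_right, lever_front_right above 1.3 rad and value of joint each of lever_front_left, lever_back_left below 1.3 rad) or (value of joint each of lever_front_right, lever_front_left above 1.3 rad and value of joint each of lever_back_left, lever_back_right below 1.3 rad)).
It fails at once if a bystander object is moved more than 20 mm (distance of any of dark_cigar, gum_jar from where it was at the start of the episode above 0.02 m).
It also fails if it takes over 72 s, if anything falls off the work surface, if the arm or the gripper's body presses on something with over 40 N, if the wrist force passes 120 N, or if a joint passes its speed limit or range.

## Working session

There is one attempt and no reset: what is moved stays moved. The work goes in short steps, Python scripts to look and compute and a shell command to move; the robot and the scene stay as the last step left them, time stands still between calls to the robot, and variables do not carry over. Pictures are saved under pics/ and viewed, about 8 in all and at most 12, crops included, and the job is handed in when it is done.

```bash
mkdir -p pics; ls; python3 - <<'E'
from workcell import manip
import cv2,numpy as np
for n in("top","scene"):
    im,d=manip.camera(n); cv2.imwrite(f"pics/{n}0.png",im[:,:,::-1]); np.save(f"pics/{n}0.npy",d)
    c=manip.calibration(n); print(n,c)
print(manip.get_state())
E
```

```text
pics
top {'fx': 374.08466003289703, 'fy': 374.08466003289703, 'cx': 247.9576967959554, 'cy': 187.8093827506565, 'cam_to_world': array([[-0.02859194, -0.9962694 ,  0.08142354,  0.52781233],
       [-0.99939218,  0.02686601, -0.02221445,  0.06723006],
       [ 0.01994405, -0.0820092 , -0.996432  ,  0.91275246],
       [ 0.        ,  0.        ,  0.        ,  1.        ]])}
scene {'fx': 354.56281977862494, 'fy': 354.56281977862494, 'cx': 250.44876069824429, 'cy': 198.38906443915192, 'cam_to_world': array([[-0.73784561, -0.30272987,  0.60327314,  0.10555013],
       [-0.67449344,  0.2971335 , -0.67584782,  0.62596017],
       [ 0.02534666, -0.90557513, -0.42342796,  0.44782277],
       [ 0.        ,  0.        ,  0.        ,  1.        ]])}
{'t': 0.1, 'qpos': array([-1.49441103e+00,  3.13392440e-01,  1.49832838e+00, -2.54111434e-05,
        1.33100288e+00, -2.23408010e-01]), 'qd': array([-7.43288373e-04, -2.41132952e-03, -1.40404820e-03, -6.02273379e-04,
        2.99846760e-04,  5.07598475e-05]), 'tau': array([ 1.68819322e-03, -4.02818048e+01, -2.52646494e+01,  6.95047947e-02,
        3.42746812e-02, -6.42549071e-05]), 'ee_pos': array([ 0.15502467, -0.50156116,  0.40423134]), 'orientation': array([ 9.88785907e-01,  1.49338911e-01,  2.92278878e-05, -5.64901286e-04]), 'contact_force': array([-0.7451861 ,  0.5373447 ,  0.45413268]), 'torque': array([-0.02885085, -0.01872737,  0.06019669]), 'opening': 0.08838617029958673}
```

View pics/top0.png

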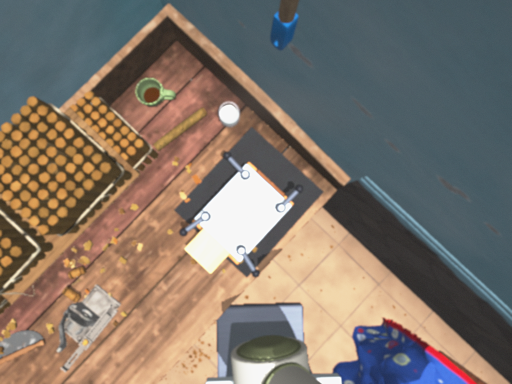

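View pics/scene0.png

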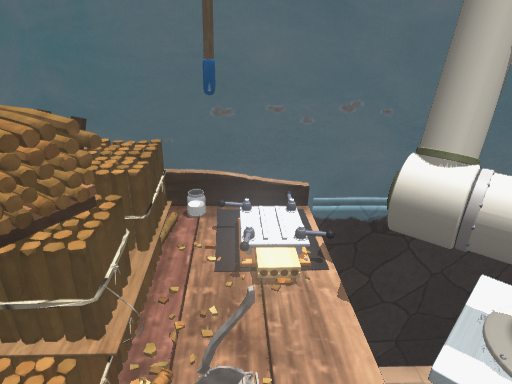

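The top view shows the press rotated about 40° in the image. The mould sticks out to the lower left, and the hubs are near (241,251), (206,216), (244,174) and (281,208). I'll enlarge a crop to measure them.

```bash
python3 - <<'E'
import cv2
im=cv2.imread("pics/top0.png")[95:285,150:340]
cv2.imwrite("pics/crop.png",cv2.resize(im,(570,570),interpolation=cv2.INTER_CUBIC))
E
```

```text
(no output)
```

View pics/crop.png

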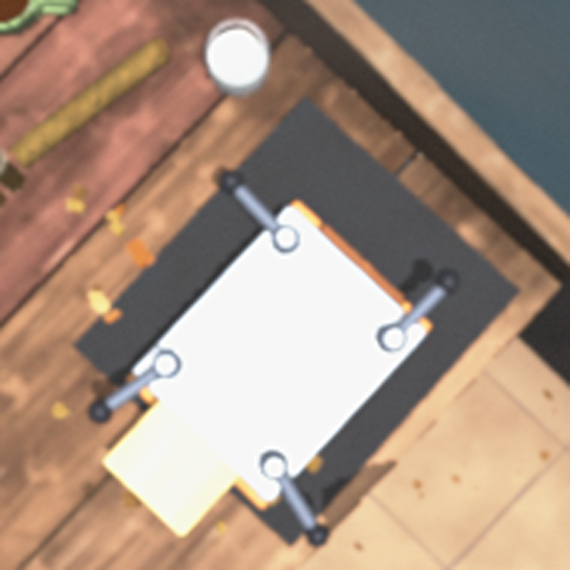

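```bash
cat > h.py <<'E'
import numpy as np
from workcell import manip
N=["FL","BL","BR","FR"]; HX=np.array([[-55,65],[55,65],[55,-65],[-55,-65]])/1000
def px2w(u,v,z,n="top"):
    c=manip.calibration(n);T=c["cam_to_world"]
    r=T[:3,:3]@[(u-c["cx"])/c["fx"],(v-c["cy"])/c["fy"],1]
    return (T[:3,3]+r*(z-T[2,3])/r[2])[:2]
def w2px(p,n="top"):
    c=manip.calibration(n);q=np.linalg.inv(c["cam_to_world"])@[*p,1]
    return q[0]/q[2]*c["fx"]+c["cx"],q[1]/q[2]*c["fy"]+c["cy"]
E
python3 - <<'E'
from h import *
f=lambda u,v,z:px2w(u/3+150-1/3,v/3+95-1/3,z)
H=np.array([f(*p,.083) for p in[(274,465),(166,363),(286,237),(393,337)]])
K=np.array([f(*p,.070) for p in[(318,535),(100,411),(231,180),(448,281)]])
c=H.mean(0);A=HX.T@(H-c);th=np.arctan2(A[0,1]-A[1,0],A[0,0]+A[1,1])
R=np.array([[np.cos(th),-np.sin(th)],[np.sin(th),np.cos(th)]])
print("c",c,"th",np.degrees(th),"res mm",1000*((H-c)@R-HX))
P=c+HX@R.T;print("hubs",P.round(4))
for i,n in enumerate(N):
    d=R.T@(K[i]-P[i]);a0=[np.pi,np.pi/2,0,-np.pi/2][i]
    print(n,np.linalg.norm(d),"turn",(a0-np.arctan2(d[1],d[0])+np.pi)%(2*np.pi)-np.pi,K[i].round(3))
for p in[(104,462),(181,535)]:print("mould corner press",(R.T@(f(*p,.043)-c)*1000).round(1), f(*p,.043))
for p in[(237,55)]:print("jar",f(*p,.065))
for p in[(20,155),(165,48)]:print("cigar",f(*p,.012))
for p in[(305,95),(520,290),(75,345),(290,545)]:print("mat",f(*p,.003),(R.T@(f(*p,.003)-c)*1000).round())
d=np.load("pics/top0.npy");cal=manip.calibration("top")
for u,v in[(242,210),(225,250),(205,248),(207,130),(190,300),(325,165),(225,50),(170,20)]:
    T=cal["cam_to_world"];z=d[v,u];print((u,v),(T[:3,:3]@[(u-cal["cx"])/cal["fx"]*z,(v-cal["cy"])/cal["fy"]*z,z]+T[:3,3]).round(3))
E
```

```text
c [0.54367583 0.0612423 ] th 45.15601306165988 res mm [[ 0.59189081 -0.85339125]
 [-0.45848436 -0.6294831 ]
 [-0.74680882  0.78714526]
 [ 0.61340237  0.69572908]]
hubs [[ 0.4588  0.0681]
 [ 0.5364  0.1461]
 [ 0.6285  0.0544]
 [ 0.551  -0.0236]]
FL 0.06095579422308149 turn 0.24838044996524022 [0.407 0.037]
BL 0.06052954515507714 turn 0.19265405541970804 [0.502 0.196]
BR 0.060452004062410476 turn 0.058354413929023075 [0.674 0.095]
FR 0.06013038375661987 turn 0.02894648035254166 [ 0.592 -0.067]
mould corner press [ 39.8 153.7] [0.46275052 0.19782865]
mould corner press [-41.2 153.3] [0.40591177 0.14017915]
jar [0.77160763 0.08792584]
cigar [0.70836362 0.26657403]
cigar [0.79403058 0.14787177]
mat [0.75450618 0.03423099] [ 130. -169.]
mat [ 0.58854428 -0.13652176] [-109. -171.]
mat [0.55389263 0.22576626] [124. 109.]
mat [0.38971772 0.05691647] [-112.  106.]
(242, 210) [0.547 0.063 0.055]
(225, 250) [0.457 0.105 0.042]
(205, 248) [0.463 0.151 0.042]
(207, 130) [ 0.749  0.144 -0.003]
(190, 300) [0.338 0.193 0.   ]
(325, 165) [ 0.645 -0.13   0.067]
(225, 50) [ 0.974  0.096 -0.046]
(170, 20) [0.983 0.215 0.092]
```

The fit residuals are under 1 mm. The press centre is (0.544, 0.061), its yaw is 45.2°, and the mould is about 53 mm out. I'll go to the mould end with the fingers closed and the jaw axis along press y.

```bash
python3 -m creep '[{"delta_pos":[0.0195,0.0536,0],"roll":3.5,"claw":0},{"delta_pos":[0.0195,0.0536,0],"roll":3.5,"claw":0},{"delta_pos":[0.0195,0.0536,0],"roll":3.5,"claw":0},{"delta_pos":[0.0195,0.0536,0],"roll":3.5,"claw":0},{"delta_pos":[0.0195,0.0536,0],"roll":3.5,"claw":0},{"delta_pos":[0.0195,0.0536,0],"roll":3.5,"claw":0},{"delta_pos":[0.0195,0.0536,0],"roll":3.5,"claw":0},{"delta_pos":[0.0195,0.0536,0],"roll":3.5,"claw":0}]' 20
python3 -m creep '[{"delta_pos":[0.0195,0.0536,-0.01],"roll":0,"claw":0},{"delta_pos":[0.0195,0.0536,-0.02],"roll":0,"claw":0},{"delta_pos":[0.0195,0.0536,-0.02],"roll":0,"claw":0},{"delta_pos":[0.0195,0.0536,-0.02],"roll":0,"claw":0},{"delta_pos":[0.0195,0.0536,-0.02],"roll":0,"claw":0},{"delta_pos":[0,0,-0.03],"roll":0,"claw":0},{"delta_pos":[0,0,-0.03],"roll":0,"claw":0},{"delta_pos":[0,0,0],"roll":0,"claw":0}]'
cat >> h.py <<'E'
C=np.array([.5437,.0612]);TH=np.radians(45.16);R=np.array([[np.cos(TH),-np.sin(TH)],[np.sin(TH),np.cos(TH)]])
def st():
    s=manip.get_state();o=s["orientation"]
    print("t",s["t"].__round__(2),"press mm",(R.T@(s["ee_pos"][:2]-C)*1000).round(1),"xyz",s["ee_pos"].round(4),"tipz",(s["ee_pos"][2]-manip.tips_ahead).round(4),"F",s["contact_force"].round(1),"yaw",np.degrees(2*np.arctan2(o[1],o[0])).round(1),"op",s["opening"].__round__(3))
E
python3 -c "from h import*;st()"
```

```text
t: 1.1
ee_pos: [0.3111, -0.071, 0.4048]
orientation: [0.923, 0.385, 0.0, 0.0]
contact_force: [0.6, -0.6, -0.7]
opening: 0.0107
t: 2.1
ee_pos: [0.4081, 0.1952, 0.2533]
orientation: [0.923, 0.384, -0.002, -0.0]
contact_force: [0.1, -0.6, 0.4]
opening: 0.0004
t 2.1 press mm [ -0.6 190.6] xyz [0.4081 0.1952 0.2533] tipz 0.0873 F [ 0.1 -0.6  0.4] yaw 45.2 op 0.0
```

```bash
python3 -m creep '[{"delta_pos":[0,0,-0.03],"roll":0,"claw":0},{"delta_pos":[0,0,-0.025],"roll":0,"claw":0},{"delta_pos":[0.0106,-0.0106,0],"roll":0,"claw":0},{"delta_pos":[0.0106,-0.0106,0],"roll":0,"claw":0},{"delta_pos":[0.0106,-0.0106,0],"roll":0,"claw":0},{"delta_pos":[0.0106,-0.0106,0],"roll":0,"claw":0},{"delta_pos":[0.0071,-0.0071,0],"roll":0,"claw":0},{"delta_pos":[0,0,0],"roll":0,"claw":0}]'
python3 - <<'E'
from h import *
st()
import cv2
im,d=manip.camera("scene");cv2.imwrite("pics/s1.png",cv2.resize(im[170:300,180:360,::-1],None,fx=4,fy=4,interpolation=2))
E
```

```text
t: 3.1
ee_pos: [0.4585, 0.1451, 0.1998]
orientation: [0.923, 0.384, 0.0, 0.0]
contact_force: [-1.9, -1.1, 0.3]
opening: 0.0004
t 3.1 press mm [ -0.6 119.5] xyz [0.4585 0.1451 0.1998] tipz 0.0338 F [-1.9 -1.1  0.3] yaw 45.1 op 0.0
```

View pics/s1.png

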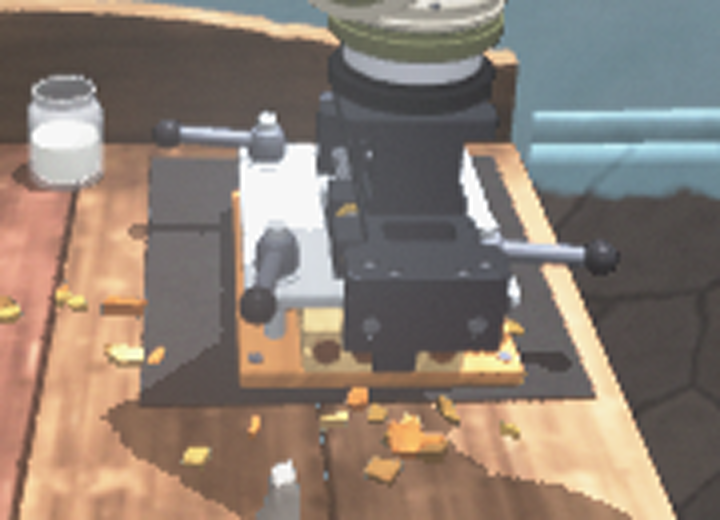

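The fingers are on the mould's end face at about (395,350) and the mould is nearly home. I'll press on gently until the stop shows in the force.

```bash
python3 -m creep '[{"delta_pos":[0.0007,-0.0007,0],"roll":0,"claw":0},{"delta_pos":[0.0007,-0.0007,0],"roll":0,"claw":0},{"delta_pos":[0.0007,-0.0007,0],"roll":0,"claw":0},{"delta_pos":[0.0007,-0.0007,0],"roll":0,"claw":0},{"delta_pos":[0,0,0],"roll":0,"claw":0},{"delta_pos":[0,0,0],"roll":0,"claw":0},{"delta_pos":[0,0,0],"roll":0,"claw":0},{"delta_pos":[0,0,0],"roll":0,"claw":0}]'
python3 -c "from h import*;st()"
```

```text
t: 4.15
ee_pos: [0.4608, 0.1429, 0.1997]
orientation: [0.923, 0.384, -0.0, -0.0]
contact_force: [-1.9, 2.1, -0.1]
opening: 0.0005
t 4.15 press mm [ -0.5 116.4] xyz [0.4608 0.1429 0.1997] tipz 0.0337 F [-1.9  2.1 -0.1] yaw 45.2 op 0.0
```

```bash
python3 -m creep '[{"delta_pos":[0.0007,-0.0007,0],"roll":0,"claw":0},{"delta_pos":[0.0007,-0.0007,0],"roll":0,"claw":0},{"delta_pos":[0.0007,-0.0007,0],"roll":0,"claw":0},{"delta_pos":[0.0007,-0.0007,0],"roll":0,"claw":0},{"delta_pos":[0,0,0],"roll":0,"claw":0},{"delta_pos":[0,0,0],"roll":0,"claw":0},{"delta_pos":[0,0,0],"roll":0,"claw":0},{"delta_pos":[0,0,0],"roll":0,"claw":0}]'
python3 -c "from h import*;st()"
```

```text
t: 5.15
ee_pos: [0.4628, 0.141, 0.1996]
orientation: [0.923, 0.384, -0.001, -0.001]
contact_force: [-6.5, 11.1, 5.2]
opening: 0.0002
t 5.15 press mm [ -0.4 113.6] xyz [0.4628 0.141  0.1996] tipz 0.0336 F [-6.5 11.1  5.2] yaw 45.2 op 0.0
```

```bash
python3 -m creep '[{"delta_pos":[0.0007,-0.0007,0],"roll":0,"claw":0},{"delta_pos":[0.0007,-0.0007,0],"roll":0,"claw":0},{"delta_pos":[0,0,0],"roll":0,"claw":0},{"delta_pos":[0,0,0],"roll":0,"claw":0},{"delta_pos":[0,0,0],"roll":0,"claw":0},{"delta_pos":[0,0,0],"roll":0,"claw":0},{"delta_pos":[0,0,0],"roll":0,"claw":0},{"delta_pos":[0,0,0],"roll":0,"claw":0}]'
python3 -c "from h import*;st()"
```

```text
t: 6.15
ee_pos: [0.4634, 0.1405, 0.1996]
orientation: [0.923, 0.384, -0.002, -0.003]
contact_force: [-13.5, 20.8, 11.0]
opening: 0.0004
t 6.15 press mm [ -0.4 112.9] xyz [0.4634 0.1405 0.1996] tipz 0.0336 F [-13.5  20.8  11. ] yaw 45.2 op 0.0
```

The mould is on its stop: force rises stiffly at 113 mm, which puts the fingers' half-depth at about 14 mm. Next I'll work out the strokes for the levers.

```bash
cat >> h.py <<'E'
def plan(lev,t0,t1,n=5,r=.042,gap=.011,start=None,a=.014,b=.009,z=.058):
    """print row shifts in world mm: hover point, arc of n rows, back-off"""
    i=N.index(lev);A0=[np.pi,np.pi/2,0,-np.pi/2][i]
    def p(t,g):
        A=A0-t;u=np.array([np.cos(A),np.sin(A)]);m=np.array([-u[1],u[0]])
        return C+R@(HX[i]+r*u+(g+.0055+b*abs(m[0])+a*abs(m[1]))*m)
    W=[p(t0,gap),p(t0,.002)]+[p(t,0) for t in np.linspace(t0,t1,n+1)[1:]]+[p(t1,.010)]
    s=manip.get_state()["ee_pos"] if start is None else np.array(start)
    print(lev,"to hover xy",((W[0]-s[:2])*1000).round(1),"dist",np.linalg.norm(W[0]-s[:2]).round(3),"z to .105",round((.105+.166-s[2])*1000,1))
    print((np.diff(np.array(W),axis=0)*1000).round(1).tolist(),"end",W[-1].round(4))
E
python3 - <<'E'
from h import *
plan("FL",.25,.82)
E
```

```text
FL to hover xy [ -24.1 -121.7] dist 0.124 z to .105 71.4
[[-4.6, 7.7], [-5.2, 4.4], [-3.9, 3.3], [-3.6, 3.9], [-3.2, 4.5], [-2.6, 5.1], [-0.3, -10.0]] end [0.4158 0.0378]
```

```bash
python3 -m creep '[{"delta_pos":[-0.005,0.005,0],"roll":0,"claw":0},{"delta_pos":[0,0,0.04],"roll":0,"claw":0},{"delta_pos":[0,0,0.031],"roll":0,"claw":0},{"delta_pos":[-0.007,-0.042,0],"roll":0,"claw":0},{"delta_pos":[-0.007,-0.042,0],"roll":0,"claw":0},{"delta_pos":[-0.007,-0.042,0],"roll":0,"claw":0},{"delta_pos":[0,0,-0.03],"roll":0,"claw":0},{"delta_pos":[0,0,-0.017],"roll":0,"claw":0}]'
python3 -c "
from h import*;st();plan('FL',.25,.82)"
```

```text
t: 7.15
ee_pos: [0.4389, 0.0169, 0.2229]
orientation: [0.924, 0.383, -0.0, 0.0]
contact_force: [-0.4, 0.4, 0.3]
opening: 0.0002
t 7.15 press mm [-105.3   43.1] xyz [0.4389 0.0169 0.2229] tipz 0.0569 F [-0.4  0.4  0.3] yaw 45.1 op 0.0
FL to hover xy [0.4 1.8] dist 0.002 z to .105 48.1
[[-4.6, 7.7], [-5.2, 4.4], [-3.9, 3.3], [-3.6, 3.9], [-3.2, 4.5], [-2.6, 5.1], [-0.3, -10.0]] end [0.4158 0.0378]
```

```bash
python3 -m creep '[{"delta_pos":[-0.004,0.0095,0],"roll":0,"claw":0},{"delta_pos":[-0.0052,0.0044,0],"roll":0,"claw":0},{"delta_pos":[-0.0039,0.0033,0],"roll":0,"claw":0},{"delta_pos":[-0.0036,0.0039,0],"roll":0,"claw":0},{"delta_pos":[-0.0032,0.0045,0],"roll":0,"claw":0},{"delta_pos":[-0.0026,0.0051,0],"roll":0,"claw":0},{"delta_pos":[0,-0.01,0],"roll":0,"claw":0},{"delta_pos":[0,0,0.05],"roll":0,"claw":0}]'
python3 - <<'E'
from h import *
st()
import cv2
im,d=manip.camera("top");cv2.imwrite("pics/t2.png",cv2.resize(im[125:285,170:330,::-1],None,fx=3.5,fy=3.5,interpolation=2))
print(w2px((*(C+R@HX[0]),.07)))
plan("BR",.06,.82)
E
```

```text
t: 8.15
ee_pos: [0.4158, 0.0378, 0.272]
orientation: [0.923, 0.384, -0.003, -0.002]
contact_force: [1.2, -0.2, 0.4]
opening: 0.0006
t 8.15 press mm [-106.8   74.2] xyz [0.4158 0.0378 0.272 ] tipz 0.106 F [ 1.2 -0.2  0.4] yaw 45.1 op 0.001
(np.float64(240.94385083834095), np.float64(249.6382949752347))
BR to hover xy [222.   67.6] dist 0.232 z to .105 -7.8
[[6.0, -6.7], [7.0, -3.8], [5.6, -3.4], [5.2, -4.5], [4.5, -5.7], [3.6, -6.7], [0.3, 10.0]] end [0.6716 0.0846]
```

View pics/t2.png

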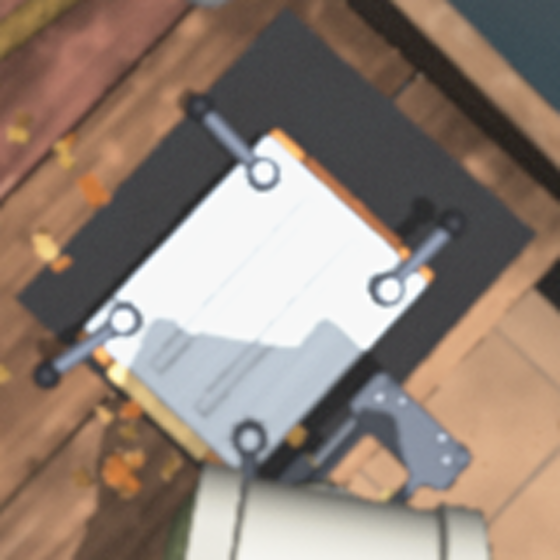

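FL now points straight down in the picture, from its hub at (249,438), so it is about half-way. Next is BR.

```bash
python3 -m creep '[{"delta_pos":[0.0555,0.017,0],"roll":0,"claw":0},{"delta_pos":[0.0555,0.017,0],"roll":0,"claw":0},{"delta_pos":[0.0555,0.017,0],"roll":0,"claw":0},{"delta_pos":[0.0555,0.0166,0],"roll":0,"claw":0},{"delta_pos":[0,0,0],"roll":0,"claw":0},{"delta_pos":[0,0,-0.03],"roll":0,"claw":0},{"delta_pos":[0,0,-0.019],"roll":0,"claw":0},{"delta_pos":[0,0,0],"roll":0,"claw":0}]'
python3 -c "
from h import*;st();plan('BR',.06,.82)"
```

```text
t: 9.2
ee_pos: [0.6378, 0.1056, 0.2234]
orientation: [0.923, 0.384, -0.002, -0.001]
contact_force: [-0.2, 0.8, 0.2]
opening: 0.0004
t 9.2 press mm [ 97.8 -35.4] xyz [0.6378 0.1056 0.2234] tipz 0.0574 F [-0.2  0.8  0.2] yaw 45.2 op 0.0
BR to hover xy [ 1.5 -0.1] dist 0.001 z to .105 47.6
[[6.0, -6.7], [7.0, -3.8], [5.6, -3.4], [5.2, -4.5], [4.5, -5.7], [3.6, -6.7], [0.3, 10.0]] end [0.6716 0.0846]
```

```bash
python3 -m creep '[{"delta_pos":[0.007,-0.0067,0],"roll":0,"claw":0},{"delta_pos":[0.007,-0.0038,0],"roll":0,"claw":0},{"delta_pos":[0.0056,-0.0034,0],"roll":0,"claw":0},{"delta_pos":[0.0052,-0.0045,0],"roll":0,"claw":0},{"delta_pos":[0.0045,-0.0057,0],"roll":0,"claw":0},{"delta_pos":[0.0036,-0.0067,0],"roll":0,"claw":0},{"delta_pos":[0,0.01,0],"roll":0,"claw":0},{"delta_pos":[0,0,0.05],"roll":0,"claw":0}]'
python3 -c "
from h import*;st();plan('BL',.19,.82)"
```

```text
t: 10.2
ee_pos: [0.671, 0.0859, 0.2718]
orientation: [0.923, 0.384, -0.003, -0.001]
contact_force: [0.6, 0.3, 0.7]
opening: 0.0005
t 10.2 press mm [107.3 -72.8] xyz [0.671  0.0859 0.2718] tipz 0.1058 F [0.6 0.3 0.7] yaw 45.2 op 0.0
BL to hover xy [-181.4   79.1] dist 0.198 z to .105 -0.8
[[7.4, 5.1], [3.8, 5.0], [2.8, 3.8], [3.4, 3.6], [4.1, 3.3], [4.7, 2.9], [-10.0, 0.3]] end [0.5059 0.189 ]
```

```bash
python3 -m creep '[{"delta_pos":[-0.0453,0.0198,0],"roll":0,"claw":0},{"delta_pos":[-0.0453,0.0198,0],"roll":0,"claw":0},{"delta_pos":[-0.0453,0.0198,0],"roll":0,"claw":0},{"delta_pos":[-0.0453,0.0197,0],"roll":0,"claw":0},{"delta_pos":[0,0,0],"roll":0,"claw":0},{"delta_pos":[0,0,-0.03],"roll":0,"claw":0},{"delta_pos":[0,0,-0.018],"roll":0,"claw":0},{"delta_pos":[0,0,0],"roll":0,"claw":0}]'
python3 -c "
from h import*;st();plan('BL',.19,.82)"
```

```text
t: 11.2
ee_pos: [0.4908, 0.1641, 0.2261]
orientation: [0.923, 0.384, -0.0, 0.0]
contact_force: [1.1, 0.2, 0.3]
opening: 0.0003
t 11.2 press mm [ 35.7 110.1] xyz [0.4908 0.1641 0.2261] tipz 0.0601 F [1.1 0.2 0.3] yaw 45.2 op 0.0
BL to hover xy [-1.2  0.8] dist 0.001 z to .105 44.9
[[7.4, 5.1], [3.8, 5.0], [2.8, 3.8], [3.4, 3.6], [4.1, 3.3], [4.7, 2.9], [-10.0, 0.3]] end [0.5059 0.189 ]
```

```bash
python3 -m creep '[{"delta_pos":[0.0064,0.0059,-0.002],"roll":0,"claw":0},{"delta_pos":[0.0038,0.005,0],"roll":0,"claw":0},{"delta_pos":[0.0028,0.0038,0],"roll":0,"claw":0},{"delta_pos":[0.0034,0.0036,0],"roll":0,"claw":0},{"delta_pos":[0.0041,0.0033,0],"roll":0,"claw":0},{"delta_pos":[0.0047,0.0029,0],"roll":0,"claw":0},{"delta_pos":[-0.01,0,0],"roll":0,"claw":0},{"delta_pos":[0,0,0.049],"roll":0,"claw":0}]'
python3 -c "
from h import*;st();plan('FR',.03,.82)"
```

```text
t: 12.2
ee_pos: [0.5042, 0.1889, 0.2718]
orientation: [0.923, 0.384, -0.003, -0.001]
contact_force: [1.4, 0.0, 0.6]
opening: 0.0005
t 12.2 press mm [ 62.7 118.1] xyz [0.5042 0.1889 0.2718] tipz 0.1058 F [1.4 0.  0.6] yaw 45.2 op 0.0
FR to hover xy [  94.5 -225.2] dist 0.244 z to .105 -0.8
[[-6.5, -6.2], [-3.4, -6.2], [-2.8, -4.9], [-3.8, -4.7], [-4.8, -4.3], [-5.8, -3.7], [10.0, -0.3]] end [ 0.5815 -0.0666]
```

```bash
python3 -m creep '[{"delta_pos":[0.0189,-0.045,0],"roll":0,"claw":0},{"delta_pos":[0.0189,-0.045,0],"roll":0,"claw":0},{"delta_pos":[0.0189,-0.045,0],"roll":0,"claw":0},{"delta_pos":[0.0189,-0.045,0],"roll":0,"claw":0},{"delta_pos":[0.0189,-0.045,0],"roll":0,"claw":0},{"delta_pos":[0,0,-0.02],"roll":0,"claw":0},{"delta_pos":[0,0,-0.028],"roll":0,"claw":0},{"delta_pos":[0,0,0],"roll":0,"claw":0}]'
python3 -c "
from h import*;st();plan('FR',.03,.82)"
```

```text
t: 13.2
ee_pos: [0.5993, -0.0359, 0.2243]
orientation: [0.923, 0.384, -0.001, -0.001]
contact_force: [0.6, -0.7, 1.0]
opening: 0.0004
t 13.2 press mm [ -29.6 -107.9] xyz [ 0.5993 -0.0359  0.2243] tipz 0.0583 F [ 0.6 -0.7  1. ] yaw 45.2 op 0.0
FR to hover xy [-0.6 -0.4] dist 0.001 z to .105 46.7
[[-6.5, -6.2], [-3.4, -6.2], [-2.8, -4.9], [-3.8, -4.7], [-4.8, -4.3], [-5.8, -3.7], [10.0, -0.3]] end [ 0.5815 -0.0666]
```

```bash
python3 -m creep '[{"delta_pos":[-0.0065,-0.0066,0],"roll":0,"claw":0},{"delta_pos":[-0.0034,-0.0062,0],"roll":0,"claw":0},{"delta_pos":[-0.0028,-0.0049,0],"roll":0,"claw":0},{"delta_pos":[-0.0038,-0.0047,0],"roll":0,"claw":0},{"delta_pos":[-0.0048,-0.0043,0],"roll":0,"claw":0},{"delta_pos":[-0.0058,-0.0037,0],"roll":0,"claw":0},{"delta_pos":[0.01,0,0],"roll":0,"claw":0},{"delta_pos":[0,0,0.048],"roll":0,"claw":0}]'
python3 -m creep '[{"delta_pos":[-0.03,-0.045,0.02],"roll":0,"claw":0},{"delta_pos":[-0.03,-0.045,0.02],"roll":0,"claw":0},{"delta_pos":[-0.03,-0.045,0.02],"roll":0,"claw":0},{"delta_pos":[-0.03,-0.045,0.02],"roll":0,"claw":0},{"delta_pos":[0,0,0],"roll":0,"claw":0},{"delta_pos":[0,0,0],"roll":0,"claw":0},{"delta_pos":[0,0,0],"roll":0,"claw":0},{"delta_pos":[0,0,0],"roll":0,"claw":0}]'
python3 - <<'E'
from h import *
st()
import cv2
im,d=manip.camera("top");cv2.imwrite("pics/t3.png",cv2.resize(im[95:285,150:340,::-1],(570,570),interpolation=2))
E
```

```text
t: 14.2
ee_pos: [0.5829, -0.0669, 0.2713]
orientation: [0.923, 0.384, -0.003, -0.002]
contact_force: [-0.2, 0.5, 0.3]
opening: 0.0005
t: 15.2
ee_pos: [0.4633, -0.2458, 0.3533]
orientation: [0.923, 0.385, -0.0, -0.0]
contact_force: [0.2, 0.2, -0.8]
opening: 0.0005
t 15.2 press mm [-274.4 -159.5] xyz [ 0.4633 -0.2458  0.3533] tipz 0.1873 F [ 0.2  0.2 -0.8] yaw 45.3 op 0.0
```

View pics/t3.png

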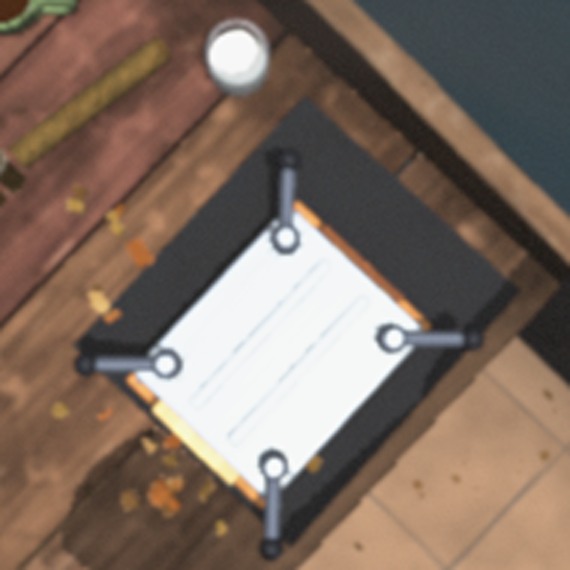

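All four levers stand diagonally at about 0.8 rad, with knobs at (270,548), (85,364), (288,160) and (473,339). The mould is home, and the jar and cigar haven't moved. The second pass starts with FL.

```bash
python3 -c "
from h import*
for l in ('FL','BR','BL','FR'): plan(l,.8,1.65,gap=.013)"
```

```text
FL to hover xy [-46.8 279.8] dist 0.284 z to .105 -82.4
[[0.1, 11.0], [-2.8, 10.3], [-1.1, 9.0], [0.9, 9.4], [2.9, 9.2], [3.2, 7.1], [-7.6, -6.5]] end [0.4121 0.0833]
BR to hover xy [207.7 334.5] dist 0.394 z to .105 -82.4
[[-0.1, -11.0], [2.8, -10.3], [1.1, -9.0], [-0.9, -9.4], [-2.9, -9.2], [-3.2, -7.1], [7.6, 6.5]] end [0.6753 0.0391]
BL to hover xy [ 38.8 434.4] dist 0.436 z to .105 -82.4
[[11.0, -0.1], [9.1, 3.0], [8.0, 1.7], [8.6, 0.0], [8.8, -1.8], [7.6, -2.6], [-6.5, 7.6]] end [0.5486 0.1963]
FR to hover xy [122.1 179.9] dist 0.217 z to .105 -82.4
[[-11.0, 0.1], [-9.1, -3.0], [-8.0, -1.7], [-8.6, -0.0], [-8.8, 1.8], [-7.6, 2.6], [6.5, -7.6]] end [ 0.5388 -0.0739]
```

```bash
python3 -m creep '[{"delta_pos":[-0.0094,0.056,-0.01],"roll":0,"claw":0},{"delta_pos":[-0.0094,0.056,-0.018],"roll":0,"claw":0},{"delta_pos":[-0.0094,0.056,-0.018],"roll":0,"claw":0},{"delta_pos":[-0.0094,0.056,-0.018],"roll":0,"claw":0},{"delta_pos":[-0.0092,0.0558,-0.018],"roll":0,"claw":0},{"delta_pos":[0,0,0],"roll":0,"claw":0},{"delta_pos":[0,0,-0.047],"roll":0,"claw":0},{"delta_pos":[0,0,0],"roll":0,"claw":0}]'
python3 -c "
from h import*;st();plan('FL',.8,1.65,gap=.013)"
```

```text
t: 16.25
ee_pos: [0.4157, 0.0328, 0.2234]
orientation: [0.923, 0.384, -0.002, -0.001]
contact_force: [-0.4, -0.2, 0.6]
opening: 0.0003
t 16.25 press mm [-110.4   70.7] xyz [0.4157 0.0328 0.2234] tipz 0.0574 F [-0.4 -0.2  0.6] yaw 45.2 op 0.0
FL to hover xy [0.7 1. ] dist 0.001 z to .105 47.6
[[0.1, 11.0], [-2.8, 10.3], [-1.1, 9.0], [0.9, 9.4], [2.9, 9.2], [3.2, 7.1], [-7.6, -6.5]] end [0.4121 0.0833]
```

Push only, then read the force at the stop.

```bash
python3 -m creep '[{"delta_pos":[0.0008,0.012,0],"roll":0,"claw":0},{"delta_pos":[-0.0028,0.0103,0],"roll":0,"claw":0},{"delta_pos":[-0.0011,0.009,0],"roll":0,"claw":0},{"delta_pos":[0.0009,0.0094,0],"roll":0,"claw":0},{"delta_pos":[0.0029,0.0092,0],"roll":0,"claw":0},{"delta_pos":[0.0032,0.0071,0],"roll":0,"claw":0},{"delta_pos":[0,0,0],"roll":0,"claw":0},{"delta_pos":[0,0,0],"roll":0,"claw":0}]'
python3 -c "
from h import*;st()"
```

```text
t: 17.25
ee_pos: [0.4201, 0.0878, 0.2253]
orientation: [0.923, 0.385, -0.002, 0.003]
contact_force: [-6.9, -42.8, 10.0]
opening: 0.0004
t 17.25 press mm [-68.3 106.4] xyz [0.4201 0.0878 0.2253] tipz 0.0593 F [ -6.9 -42.8  10. ] yaw 45.3 op 0.0
```

FL is firmly on its stop at 43 N, so I'll use less overtravel on the others. Back off and go to BR.

```bash
python3 -m creep '[{"delta_pos":[-0.0085,-0.0085,0],"roll":0,"claw":0},{"delta_pos":[0,0,0.047],"roll":0,"claw":0},{"delta_pos":[0,0,0],"roll":0,"claw":0},{"delta_pos":[0,0,0],"roll":0,"claw":0},{"delta_pos":[0,0,0],"roll":0,"claw":0},{"delta_pos":[0,0,0],"roll":0,"claw":0},{"delta_pos":[0,0,0],"roll":0,"claw":0},{"delta_pos":[0,0,0],"roll":0,"claw":0}]'
python3 -c "
from h import*;st();plan('BR',.8,1.61,gap=.013)"
```

```text
t: 18.25
ee_pos: [0.4114, 0.0817, 0.2716]
orientation: [0.923, 0.384, -0.0, -0.0]
contact_force: [-0.3, 0.1, -0.6]
opening: 0.0005
t 18.25 press mm [-78.7 108.2] xyz [0.4114 0.0817 0.2716] tipz 0.1056 F [-0.3  0.1 -0.6] yaw 45.2 op 0.001
BR to hover xy [259.5   6.9] dist 0.26 z to .105 -0.6
[[-0.1, -11.0], [2.7, -9.9], [1.2, -8.6], [-0.6, -8.9], [-2.4, -8.8], [-3.5, -7.5], [7.3, 6.8]] end [0.6755 0.0407]
```

```bash
python3 -m creep '[{"delta_pos":[0.0519,0.0014,0],"roll":0,"claw":0},{"delta_pos":[0.0519,0.0014,0],"roll":0,"claw":0},{"delta_pos":[0.0519,0.0014,0],"roll":0,"claw":0},{"delta_pos":[0.0519,0.0014,0],"roll":0,"claw":0},{"delta_pos":[0.0519,0.0013,0],"roll":0,"claw":0},{"delta_pos":[0,0,0],"roll":0,"claw":0},{"delta_pos":[0,0,-0.047],"roll":0,"claw":0},{"delta_pos":[0,0,0],"roll":0,"claw":0}]'
python3 -c "
from h import*;st();plan('BR',.8,1.61,gap=.013)"
```

```text
t: 19.25
ee_pos: [0.6695, 0.0887, 0.2216]
orientation: [0.923, 0.384, -0.003, -0.002]
contact_force: [0.3, 0.3, 0.2]
opening: 0.0002
t 19.25 press mm [108.2 -69.8] xyz [0.6695 0.0887 0.2216] tipz 0.0556 F [0.3 0.3 0.2] yaw 45.2 op 0.0
BR to hover xy [ 1.5 -0.1] dist 0.001 z to .105 49.4
[[-0.1, -11.0], [2.7, -9.9], [1.2, -8.6], [-0.6, -8.9], [-2.4, -8.8], [-3.5, -7.5], [7.3, 6.8]] end [0.6755 0.0407]
```

```bash
python3 -m creep '[{"delta_pos":[0.001,-0.011,0.002],"roll":0,"claw":0},{"delta_pos":[0.0027,-0.0099,0],"roll":0,"claw":0},{"delta_pos":[0.0012,-0.0086,0],"roll":0,"claw":0},{"delta_pos":[-0.0006,-0.0089,0],"roll":0,"claw":0},{"delta_pos":[-0.0024,-0.0088,0],"roll":0,"claw":0},{"delta_pos":[-0.0035,-0.0075,0],"roll":0,"claw":0},{"delta_pos":[0,0,0],"roll":0,"claw":0},{"delta_pos":[0,0,0],"roll":0,"claw":0}]'
python3 -c "
from h import*;st()"
```

```text
t: 20.25
ee_pos: [0.6694, 0.0365, 0.2269]
orientation: [0.923, 0.385, 0.002, -0.002]
contact_force: [4.1, 19.9, -1.5]
opening: 0.0002
t 20.25 press mm [  71.2 -106.6] xyz [0.6694 0.0365 0.2269] tipz 0.0609 F [ 4.1 19.9 -1.5] yaw 45.2 op 0.0
```

```bash
python3 -m creep '[{"delta_pos":[0.0085,0.008,0],"roll":0,"claw":0},{"delta_pos":[0,0,0.047],"roll":0,"claw":0},{"delta_pos":[0,0,0],"roll":0,"claw":0},{"delta_pos":[0,0,0],"roll":0,"claw":0},{"delta_pos":[0,0,0],"roll":0,"claw":0},{"delta_pos":[0,0,0],"roll":0,"claw":0},{"delta_pos":[0,0,0],"roll":0,"claw":0},{"delta_pos":[0,0,0],"roll":0,"claw":0}]'
python3 -c "
from h import*;st();plan('BL',.8,1.62,gap=.013)"
```

```text
t: 21.25
ee_pos: [0.6778, 0.0419, 0.2736]
orientation: [0.923, 0.384, -0.0, -0.0]
contact_force: [0.1, 0.5, 0.4]
opening: 0.0004
t 21.25 press mm [  80.9 -108.7] xyz [0.6778 0.0419 0.2736] tipz 0.1076 F [0.1 0.5 0.4] yaw 45.2 op 0.0
BL to hover xy [-175.8  146.6] dist 0.229 z to .105 -2.6
[[11.0, -0.1], [8.9, 2.9], [7.7, 1.7], [8.3, 0.2], [8.5, -1.5], [7.7, -2.6], [-6.7, 7.4]] end [0.5473 0.1964]
```

```bash
python3 -m creep '[{"delta_pos":[-0.0352,0.0293,0],"roll":0,"claw":0},{"delta_pos":[-0.0352,0.0293,0],"roll":0,"claw":0},{"delta_pos":[-0.0352,0.0293,0],"roll":0,"claw":0},{"delta_pos":[-0.0352,0.0293,0],"roll":0,"claw":0},{"delta_pos":[-0.0352,0.0293,0],"roll":0,"claw":0},{"delta_pos":[0,0,0],"roll":0,"claw":0},{"delta_pos":[0,0,-0.049],"roll":0,"claw":0},{"delta_pos":[0,0,0],"roll":0,"claw":0}]'
python3 -c "
from h import*;st();plan('BL',.8,1.62,gap=.013)"
```

```text
t: 22.25
ee_pos: [0.5017, 0.1878, 0.2225]
orientation: [0.923, 0.384, -0.003, -0.001]
contact_force: [0.0, 0.3, 0.3]
opening: 0.0003
t 22.25 press mm [ 60.1 119. ] xyz [0.5017 0.1878 0.2225] tipz 0.0565 F [0.  0.3 0.3] yaw 45.1 op 0.0
BL to hover xy [0.4 0.7] dist 0.001 z to .105 48.5
[[11.0, -0.1], [8.9, 2.9], [7.7, 1.7], [8.3, 0.2], [8.5, -1.5], [7.7, -2.6], [-6.7, 7.4]] end [0.5473 0.1964]
```

```bash
python3 -m creep '[{"delta_pos":[0.0112,0.0003,0.001],"roll":0,"claw":0},{"delta_pos":[0.0089,0.0029,0],"roll":0,"claw":0},{"delta_pos":[0.0077,0.0017,0],"roll":0,"claw":0},{"delta_pos":[0.0083,0.0002,0],"roll":0,"claw":0},{"delta_pos":[0.0085,-0.0015,0],"roll":0,"claw":0},{"delta_pos":[0.0077,-0.0026,0],"roll":0,"claw":0},{"delta_pos":[0,0,0],"roll":0,"claw":0},{"delta_pos":[0,0,0],"roll":0,"claw":0}]'
python3 -c "
from h import*;st()"
```

```text
t: 23.25
ee_pos: [0.5532, 0.1901, 0.2256]
orientation: [0.923, 0.384, -0.002, -0.001]
contact_force: [-15.1, 4.5, 7.5]
opening: 0.0003
t 23.25 press mm [98.1 84.1] xyz [0.5532 0.1901 0.2256] tipz 0.0596 F [-15.1   4.5   7.5] yaw 45.2 op 0.0
```

```bash
python3 -m creep '[{"delta_pos":[-0.008,0.0085,0],"roll":0,"claw":0},{"delta_pos":[0,0,0.047],"roll":0,"claw":0},{"delta_pos":[0,0,0],"roll":0,"claw":0},{"delta_pos":[0,0,0],"roll":0,"claw":0},{"delta_pos":[0,0,0],"roll":0,"claw":0},{"delta_pos":[0,0,0],"roll":0,"claw":0},{"delta_pos":[0,0,0],"roll":0,"claw":0},{"delta_pos":[0,0,0],"roll":0,"claw":0}]'
python3 -c "
from h import*;st();plan('FR',.8,1.62,gap=.013)"
```

```text
t: 24.25
ee_pos: [0.5462, 0.1979, 0.2726]
orientation: [0.923, 0.384, -0.0, -0.0]
contact_force: [-0.1, -0.7, 0.4]
opening: 0.0004
t 24.25 press mm [98.7 94.6] xyz [0.5462 0.1979 0.2726] tipz 0.1066 F [-0.1 -0.7  0.4] yaw 45.2 op 0.0
FR to hover xy [  39.2 -263.9] dist 0.267 z to .105 -1.6
[[-11.0, 0.1], [-8.9, -2.9], [-7.7, -1.7], [-8.3, -0.2], [-8.5, 1.5], [-7.7, 2.6], [6.7, -7.4]] end [ 0.5401 -0.074 ]
```

```bash
python3 -m creep '[{"delta_pos":[0.0078,-0.0528,0],"roll":0,"claw":0},{"delta_pos":[0.0078,-0.0528,0],"roll":0,"claw":0},{"delta_pos":[0.0078,-0.0528,0],"roll":0,"claw":0},{"delta_pos":[0.0078,-0.0528,0],"roll":0,"claw":0},{"delta_pos":[0.0078,-0.0528,0],"roll":0,"claw":0},{"delta_pos":[0,0,0],"roll":0,"claw":0},{"delta_pos":[0,0,-0.048],"roll":0,"claw":0},{"delta_pos":[0,0,0],"roll":0,"claw":0}]'
python3 -c "
from h import*;st();plan('FR',.8,1.62,gap=.013)"
```

```text
t: 25.25
ee_pos: [0.5843, -0.0649, 0.2222]
orientation: [0.923, 0.384, -0.002, -0.002]
contact_force: [0.5, -0.3, 1.3]
opening: 0.0007
t 25.25 press mm [ -60.8 -117.7] xyz [ 0.5843 -0.0649  0.2222] tipz 0.0562 F [ 0.5 -0.3  1.3] yaw 45.2 op 0.001
FR to hover xy [ 1.1 -1.2] dist 0.002 z to .105 48.8
[[-11.0, 0.1], [-8.9, -2.9], [-7.7, -1.7], [-8.3, -0.2], [-8.5, 1.5], [-7.7, 2.6], [6.7, -7.4]] end [ 0.5401 -0.074 ]
```

```bash
python3 -m creep '[{"delta_pos":[-0.0104,-0.0007,0.001],"roll":0,"claw":0},{"delta_pos":[-0.0089,-0.0029,0],"roll":0,"claw":0},{"delta_pos":[-0.0077,-0.0017,0],"roll":0,"claw":0},{"delta_pos":[-0.0083,-0.0002,0],"roll":0,"claw":0},{"delta_pos":[-0.0085,0.0015,0],"roll":0,"claw":0},{"delta_pos":[-0.0077,0.0026,0],"roll":0,"claw":0},{"delta_pos":[0,0,0],"roll":0,"claw":0},{"delta_pos":[0,0,0],"roll":0,"claw":0}]'
python3 -c "
from h import*;st()"
```

```text
t: 26.25
ee_pos: [0.5342, -0.0676, 0.2263]
orientation: [0.923, 0.384, 0.002, 0.001]
contact_force: [10.3, 0.6, -1.6]
opening: 0.0006
t 26.25 press mm [-98.  -84.1] xyz [ 0.5342 -0.0676  0.2263] tipz 0.0603 F [10.3  0.6 -1.6] yaw 45.2 op 0.001
```

Back off, lift and move clear for the final look.

```bash
python3 -m creep '[{"delta_pos":[0.0075,-0.0085,0],"roll":0,"claw":0},{"delta_pos":[0,0,0.047],"roll":0,"claw":0},{"delta_pos":[-0.02,-0.045,0.02],"roll":0,"claw":0},{"delta_pos":[-0.02,-0.045,0.02],"roll":0,"claw":0},{"delta_pos":[-0.02,-0.045,0.02],"roll":0,"claw":0},{"delta_pos":[-0.02,-0.045,0.02],"roll":0,"claw":0},{"delta_pos":[0,0,0],"roll":0,"claw":0},{"delta_pos":[0,0,0],"roll":0,"claw":0}]'
python3 - <<'E'
from h import *
st()
import cv2
im,d=manip.camera("top");cv2.imwrite("pics/t4.png",cv2.resize(im[95:285,150:340,::-1],(570,570),interpolation=2))
E
```

```text
t: 27.25
ee_pos: [0.461, -0.2556, 0.352]
orientation: [0.923, 0.384, -0.0, -0.001]
contact_force: [-0.6, 0.3, 1.6]
opening: -0.0
t 27.25 press mm [-282.9 -164.7] xyz [ 0.461  -0.2556  0.352 ] tipz 0.186 F [-0.6  0.3  1.6] yaw 45.2 op -0.0
```

View pics/t4.png

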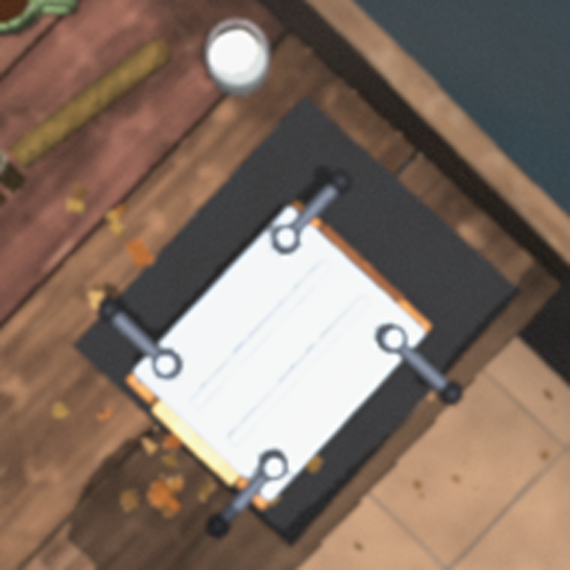

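```bash
python3 - <<'E'
from h import *
for i,p in enumerate([(217,525),(109,308),(341,181),(451,392)]):
    d=R.T@(px2w(p[0]/3+149.67,p[1]/3+94.67,.07)-C)-HX[i]
    a0=[np.pi,np.pi/2,0,-np.pi/2][i];print(N[i],np.linalg.norm(d).round(4),((a0-np.arctan2(d[1],d[0])+np.pi)%(2*np.pi)-np.pi).round(3))
E
```

```text
FL 0.0607 1.579
BL 0.06 1.576
BR 0.0603 1.585
FR 0.0598 1.569
```

All four levers measure 1.57–1.585 rad, the mould is home and the arm is clear, so I'm handing in.

```bash
python3 -c "
from workcell import manip
print(manip.job_done())"
```

```text
the job is handed in; nothing more can be done
None
```

I pushed the mould home and tightened the four levers in two crisscross passes (front left, back right, back left, front right each time). I handed the job in at about 27 s; the hand-in reports no verdict.

- **Mould:** the force rose stiffly to about 27 N at the stop. The last two top pictures show only the short end that sticks out at home.
- **Half-way pass:** a picture before the second pass showed all four levers diagonal, at about 0.8 rad.
- **Tight pass:** I felt each lever meet its stop, at about 44 N (front left), 20 N (back right), 18 N (back left) and 10 N (front right). The final picture gave 1.58, 1.585, 1.58 and 1.57 rad in that order.
- **Surroundings:** the jar and cigar appear where they were at the start, and the arm stood clear of everything at hand-in.

No check failed. The closed fingers turned out about 3 mm thinner each side than I had taken from the given sizes, which I allowed for. Front left was pressed harder on its stop than intended, so I used less overtravel on the other three.

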